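# Hitch the board carrier onto the bench anchor

## Task

Take the blue board carrier by its yellow grip and push its steel hook, in line with the slot of the anchor plate, fully home onto the headed pin until the orange sprung latch snaps shut behind the pin. Then draw the carrier back until the pin bears on the closed latch, tug and hold it there for half a second with some 15 N (at least 10 N on the latch) to prove that it holds, and let go, leaving the carrier flat on the bench, hitched and in line with the plate. Be gentle: a hand's push of 10 to 25 N is enough, never force the pin with more than 40 N, and leave the solder spool, the tin and the green board alone.

Things in the scene. Friction and masses are not known exactly. Their poses are not given: they have to be found in the camera images.
- carrier: Loose blue board carrier, 0.4 to 0.65 kg, flat on the bench, free to slide. Origin on the bench under the middle of its yellow grip; x points from grip to hook mouth, z up. Tray x -125 to +30 mm, 92 mm wide, 10 mm thick, carrying a circuit board (x -119 to -27 mm, parts up to 23 mm high). Grip 22 mm (x) by 40 mm (y), 78 mm high. Steel hook x 22 to 140 mm, 48 mm wide, 10 to 24 mm above the bench.
- grip_mid (a point): Point in the middle of the yellow grip, 55 mm above the bench: a good height to grip (from above, fingers across the 22 mm or the 40 mm).
- hook_mouth (a point): Middle of the hook's mouth, 140 mm ahead (+x) of the carrier's origin, 17 mm up. The mouth opens to +x, flared: 45 mm wide here, narrowing to a 17 mm throat at x 124 mm. Inside, the -y wall stays 8.5 mm off the centre line; the +y side has a recess for the open latch.
- hook_seat (a point): Centre of the pin when fully home in the hook, against the flat back wall at x 78 mm: 85 mm ahead (+x) of the carrier's origin, 17 mm above its underside. The pin must come within about 3 mm of it for the latch to snap shut; the shut latch then leaves the pin some 12 to 18 mm of play along x.
- latch: Orange latch across the hook's mouth, 11 mm high, 22 mm long, 5 mm thick. Origin at its hinge, 113.5 mm ahead (+x) of and 13 mm to the left (+y) of the carrier's origin, at bench height; shut, it lies across the mouth towards -y, leaning 0.35 rad towards the seat. Its pose turns with it.
- latch_swing (a joint): Latch angle, rad: 0 shut, grows as the pin pushes it inward towards the seat (about 1.0 as the pin passes, 1.2 at most). A spring shuts it; pushing it in by the pin takes 2 to 8 N, besides the carrier rubbing on the bench (2 to 10 N, more if it is pressed down). It does not open outward: when the carrier is pulled back, the shut latch stops the pin rigidly.
- anchor: Fixed aluminium plate, 70 mm (x) by 60 mm (y), 6 mm thick; the hook passes 4 mm above it. Origin under its centre; x runs along its slot; at the start the carrier lies on its -x side, hook pointing roughly to +x. A rigid steel pin 14 mm thick, with a 28 mm head 33 to 39 mm above the bench, is clamped in the slot up to 7 mm off centre along x: not measured, to be found by feel.
- anchor_mid (a point): Point over the centre of the anchor plate, 17 mm above the bench: the plate's own centre, not the pin's. The pin's axis stands up to 7 mm from it, either way, along the plate's x (always on the slot's centre line).
- spool: Bystander: silver solder spool, 52 mm wide, 50 mm high, standing. Origin under its centre.
- tin: Bystander: blue tin, 62 mm wide, 50 mm high, standing. Origin under its centre.
- offcut: Bystander: green board, 50 by 70 by 12 mm, lying flat. Origin under its centre.
Things that resemble listed ones, but are neither listed nor needed, are in the scene too. What is shaped like the anchor but brown, purple or red is not meant.

How it is judged:
On the way, in this order (a step that is already met when the one before it is completed fails the run):
1. the pin, in the hook's mouth, pushes the latch open (value of joint latch_swing above 0.6 rad and contact force between latch and anchor above 0.5 N and horizontal distance between hook_seat and anchor_mid below 0.04 m), for 0.02 s.
2. the pin is home in the hook and the latch has snapped shut behind it (value of joint latch_swing below 0.12 rad and horizontal distance between hook_seat and anchor_mid below 0.025 m), for 0.1 s.
3. the carrier is drawn back so that the pin bears on the shut latch with more than 10 N for 0.2 s (contact force between latch and anchor above 10 N and value of joint latch_swing below 0.15 rad and horizontal distance between hook_seat and anchor_mid below 0.025 m), for 0.2 s.
At the end, for the whole second after the job is handed in: The latch is shut (under 0.12 rad) with the pin caught behind it (hook seat within 25 mm of the plate's centre), the carrier at rest, flat on the bench (tilt under 0.06 rad, underside within 4 mm) and in line with the plate's slot within 0.26 rad (all of step 2 and angle between the x axis of carrier and the x axis of anchor, either way round below 0.26 rad and angle between carrier's own z axis and vertical below 0.06 rad and height (world z) of carrier below 0.004 m and linear speed of carrier below 0.01 m/s); the robot touches nothing.
It fails at once if the pin or anchor is forced with more than 40 N (contact force between carrier and anchor above 40 N).
It fails at once if the solder spool is disturbed (moved more than 20 mm) (distance of spool from where it was at the start of the episode above 0.02 m).
It fails at once if the tin is disturbed (moved more than 20 mm) (distance of tin from where it was at the start of the episode above 0.02 m).
It fails at once if the green board is disturbed (moved more than 20 mm) (distance of offcut from where it was at the start of the episode above 0.02 m).
It also fails if it takes over 69 s, if anything falls off the work surface, if the arm or the gripper's body presses on something with over 40 N, if the wrist force passes 120 N, or if a joint passes its speed limit or range.

## Robot

A 6-joint arm with a two-finger parallel gripper is mounted at the origin on the work surface. World frame = base frame: x ahead of the robot, y to its left, z up, the work surface at z = 0. Lengths are in m, angles in rad, forces in N, time in s.
With the tool pointing down it reaches from about 0.25 to 0.725 m from the base axis. Payload 4 kg.
Tool frame: the origin (TCP) lies midway between the tips of the shut fingers; the grasp point (between the pads) lies bot.tcp_to_grasp behind it (bot.tcp_to_grasp is the distance from the TCP to the grasp point, in m); z points along the fingers, y is the line along which they close (so a half turn about z gives the same grasp; the last joint's range is limited). The gripper opens to 85 mm and grips with 20 to 120 N. Pads are 22 mm wide; open, the fingers measure 114 mm over their backs; the gripper's body (76 mm by 85 mm) begins 54 mm behind the grasp point. The pads swing forward as they close: fully open they stand 13 mm farther back than shut.
Start: joints at [1.2, 0.241, 0.005, 1.335, 0, 1.571], TCP at [0.181, 0.466, 0.231] pointing down, gripper open.
Joint ranges: [-2.72, 2.72], [-1.05, 1.87], [-1.09, 1.28], [-1.99, 2.15], [-1.42, 1.44], [-3.14, 3.14]. Speed limits (rad/s): [2.79, 2.79, 3.14, 3.14, 3.14, 3.14].

## Interface

Orientations are given as a unit quaternion [x, y, z, w].
In Python, from workcell import readout, camera, bot gives the robot as it stands. The module is installed in compiled form; this text tells all that it offers.
- The arm moves only by the tool jog_arm, never from a script. Its argument "motion" is a list of rows, each an object of numbers: "x", "y", "z": the shift along the tool's x, y, z in mm; "spin": the turn about the tool's z in degrees; "fingers": the closure, from -1 (fully open) to 1 (shut). A call has 1 to 8 rows; each row is the pose to reach, as a shift and turn from the pose commanded when the call began, along the tool's axes at that moment; what a row does not reach only later rows make up. A row lasts 1/8 s, in which the tool goes at most 62.5 mm and 10.7 degrees, less where a joint would pass 70% of its speed; a pose out of reach is approached as far as the arm can. A call with a gripper value outside its range is refused whole. The fingers move at their own pace and stop on an object; the grip force is fixed at half the most. Time passes only in rows, so rows that repeat a pose let the fingers close. It gives the time, the measured TCP pose, the force, the opening and the grip force at its end, in the units of the state.
- readout.get_obs(): the state, without advancing time (a new reading comes with each control period).
- camera(name): name is "scene" or "side" or "wrist"; returns a dict with "pixels" (400x640x3 uint8, red, green, blue), "K" (3x3 intrinsics, pixels), "rvec" (rotation vector, rad) and "tvec" (3), from world to camera coordinates, as OpenCV has them. Camera axes: x right, y down, z forward; pixel columns grow to the right and rows downward; lengths in m; the calibration is good to about 2 mm. A picture is of the moment at which its call begins. There is no depth.
- bot.job_done(): hands the job in; it is judged then, once.
The state is a dict: "clock": time; "joint_pos": joint angles; "joint_vel": joint speeds; "tau": joint torques, N m; "eef_pos": TCP position; "tool_rot": TCP orientation; "ft_force": force on the tool from outside, world axes, zero at the start; "ft_torque": the same for the moment, N m; "grip_width": finger opening in m; "grasp_force": force on a finger pad.
Only numpy, scipy, OpenCV 4.12 (cv2) and the standard library are available. Lean on these libraries where they do the work, as an engineer would, in place of code of your own. Each camera call takes 0.05 s, during which the arm holds its last target. There are 200 camera calls.

## Working session

There is one attempt and no reset: what is moved stays moved. The work goes in short steps, Python scripts to look and compute and a tool call to move; the robot and the scene stay as the last step left them, time stands still between calls to the robot, and variables do not carry over. Pictures are saved under pics/ and viewed, at most 11 in all, crops included, and the job is handed in when it is done.

Besides the shell and the picture viewer there is one more tool, called after "Call:" as name([rows], argument=value, ...), one row to a line, values as JSON. jog_arm: Moves the arm, as the interface text tells. Its arguments: {"type":"object","properties":{"motion":{"type":"array"}},"required":["motion"]}

```bash
mkdir -p pics; cat > h.py <<'E'
import numpy as np, cv2
from workcell import readout, camera, bot
def cam(n):
    c=camera(n); c['R']=cv2.Rodrigues(np.array(c['rvec'],float))[0]; c['t']=np.array(c['tvec'],float).ravel(); c['K']=np.array(c['K'],float); c['bgr']=cv2.cvtColor(np.array(c['pixels']),cv2.COLOR_RGB2BGR); return c
def ray(c,uv,z):
    o=-c['R'].T@c['t']; d=c['R'].T@np.linalg.inv(c['K'])@np.array([uv[0],uv[1],1.]); return o+d*(z-o[2])/d[2]
def proj(c,p):
    q=c['K']@(c['R']@np.array(p,float)+c['t']); return q[:2]/q[2]
def save(n,im): cv2.imwrite('pics/'+n+'.png',im)
E
python3 - <<'E'
from h import *
o=readout.get_obs(); print(o, bot.tcp_to_grasp)
for n in ('scene','side'):
    c=cam(n); save(n+'0',c['bgr']); print(n,-c['R'].T@c['t'])
E
```

```text
{'clock': 0.0, 'joint_pos': array([ 1.19998541e+00,  2.41429390e-01,  3.72848603e-03,  1.33519398e+00,
       -7.03558661e-06,  1.57080412e+00]), 'joint_vel': array([0.00091204, 0.00125011, 0.00040372, 0.0011468 , 0.0010109 ,
       0.00120708]), 'tau': array([ 7.15710630e-04, -3.72317469e+01,  2.52407813e+01,  1.69026526e-02,
        1.24384142e-04, -1.34301562e-06]), 'eef_pos': array([0.18096006, 0.46543072, 0.23040638]), 'tool_rot': array([ 1.84348785e-01,  9.82860328e-01, -1.03194606e-03, -1.89968026e-04]), 'ft_force': array([ 0.46323175,  0.06583604, -0.51669771]), 'ft_torque': array([-0.01956849, -0.02093631, -0.00205547]), 'grasp_force': 0.0, 'grip_width': 0.08510156212256188} 0.0187
scene [ 0.97295065 -0.21128075  0.81558378]
side [ 0.44791693 -0.87130382  0.66080804]
```

View pics/scene0.png

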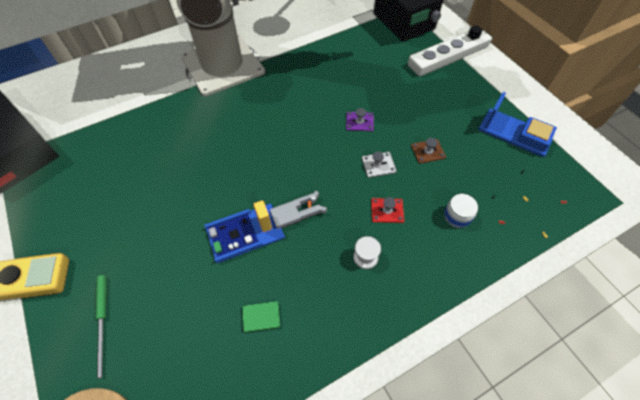

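View pics/side0.png

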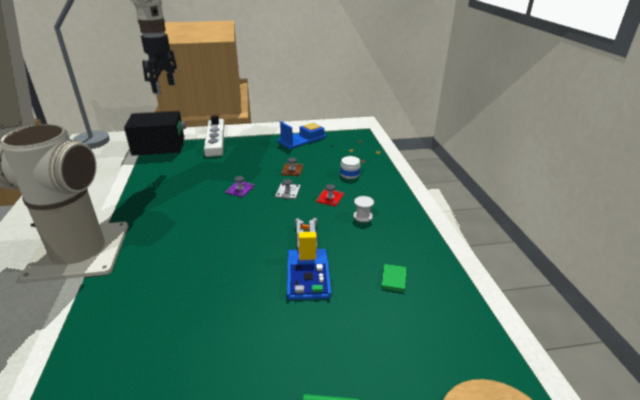

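The side and scene views agree. The carrier with the yellow grip is at scene (263,215) and side (307,245). There are four anchor-shaped plates in the scene view: purple (360,121), brown (428,150), red (388,210) and silver (379,163). Only the silver one is bare aluminium, so it fits. The blue thing at (520,130) has no yellow grip or hook, so it's a decoy. Next I'll confirm this in a crop and measure.

```bash
python3 - <<'E'
from h import *
for n,roi in (('scene',(190,110,260,160)),('side',(215,160,170,150))):
    c=cam(n); im=c['bgr']; hsv=cv2.cvtColor(im,cv2.COLOR_BGR2HSV)
    x,y,w,h=roi
    if n=='scene': save('crop1',cv2.resize(im[y:y+h,x:x+w],None,fx=3,fy=3,interpolation=cv2.INTER_CUBIC))
    def comps(name,lo,hi,z,amin=15):
        m=cv2.inRange(hsv,lo,hi); mm=np.zeros_like(m); mm[y:y+h,x:x+w]=m[y:y+h,x:x+w]
        N,L,S,C=cv2.connectedComponentsWithStats(mm)
        for i in range(1,N):
            if S[i,4]>=amin:
                cs=cv2.findContours((L==i).astype(np.uint8),0,2)[0][0]; r=cv2.boxPoints(cv2.minAreaRect(cs))
                print(n,name,C[i].round(1),S[i,4],ray(c,C[i],z).round(4),'box',[ray(c,p,z)[:2].round(3).tolist() for p in r])
    comps('yellow',(18,120,90),(35,255,255),.055)
    comps('white',(0,0,120),(180,60,255),.006)
    comps('orange',(5,120,90),(17,255,255),.017,4)
    comps('blue',(105,150,60),(125,255,255),.01,100)
E
```

```text
scene yellow [262.2 214.7] 286 [ 0.5474 -0.1182  0.055 ] box [[0.511, -0.125], [0.512, -0.101], [0.585, -0.11], [0.583, -0.133]]
scene white [379.3 164.8] 497 [0.5352 0.1976 0.006 ] box [[0.491, 0.174], [0.513, 0.25], [0.572, 0.221], [0.55, 0.148]]
scene white [294.1 209.8] 791 [ 0.5445 -0.0428  0.006 ] box [[0.514, -0.091], [0.524, 0.034], [0.58, 0.023], [0.569, -0.098]]
scene white [212.5 231.7] 50 [ 0.5048 -0.2272  0.006 ] box [[0.493, -0.234], [0.493, -0.221], [0.514, -0.221], [0.514, -0.234]]
scene white [247.8 238.7] 53 [ 0.5591 -0.1654  0.006 ] box [[0.55, -0.173], [0.55, -0.157], [0.569, -0.158], [0.569, -0.173]]
scene white [367.1 251.1] 672 [0.7128 0.0475 0.006 ] box [[0.668, 0.042], [0.697, 0.092], [0.759, 0.05], [0.732, 0.002]]
scene white [232.9 245.1] 45 [ 0.5574 -0.2002  0.006 ] box [[0.55, -0.21], [0.552, -0.19], [0.564, -0.19], [0.562, -0.211]]
scene orange [419.5 145.3] 55 [0.5405 0.3122 0.017 ] box [[0.528, 0.297], [0.536, 0.33], [0.553, 0.321], [0.546, 0.289]]
scene orange [431.8 154.8] 174 [0.5793 0.3204 0.017 ] box [[0.558, 0.287], [0.557, 0.356], [0.599, 0.345]
[... 2010 characters left out ...]
0.006 ] box [[0.567, -0.172], [0.574, -0.173], [0.57, -0.195], [0.563, -0.194]]
side white [298.8 287.8] 44 [ 0.5164 -0.2079  0.006 ] box [[0.509, -0.198], [0.527, -0.201], [0.525, -0.216], [0.507, -0.213]]
side orange [286.  168.4] 40 [0.5395 0.3193 0.017 ] box [[0.525, 0.297], [0.54, 0.357], [0.554, 0.344], [0.539, 0.285]]
side orange [297.3 168.7] 53 [0.5752 0.312  0.017 ] box [[0.555, 0.286], [0.573, 0.349], [0.592, 0.331], [0.574, 0.269]]
side orange [304.8 226.6] 35 [ 0.5572 -0.0024  0.017 ] box [[0.545, -0.006], [0.55, 0.012], [0.568, 0.002], [0.564, -0.016]]
side blue [307.  275.4] 1450 [ 0.5388 -0.1764  0.01  ] box [[0.504, -0.077], [0.607, -0.093], [0.577, -0.252], [0.488, -0.238]]
```

View pics/crop1.png

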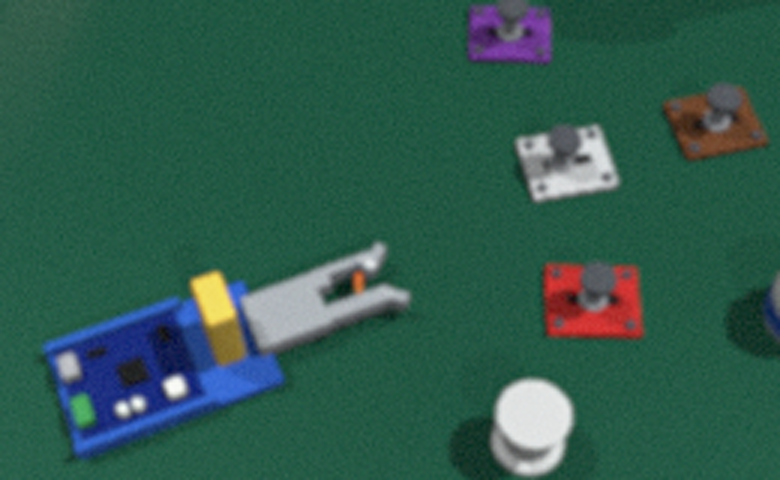

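The silver plate at about (0.534, 0.198) is the anchor. The carrier's grip is at about (0.547, -0.120), with the carrier heading about 84°. I'll go above the anchor and look with the wrist camera.

Call:
jog_arm([
  {"x": -430,"y": -225,"z": -100,"spin": -15,"fingers": -1},
  {"x": -430,"y": -225,"z": -100,"spin": -15,"fingers": -1},
  {"x": -430,"y": -225,"z": -100,"spin": -15,"fingers": -1},
  {"x": -430,"y": -225,"z": -100,"spin": -15,"fingers": -1},
  {"x": -430,"y": -225,"z": -100,"spin": -15,"fingers": -1},
  {"x": -430,"y": -225,"z": -100,"spin": -15,"fingers": -1},
  {"x": -430,"y": -225,"z": -100,"spin": -15,"fingers": -1},
  {"x": -430,"y": -225,"z": -100,"spin": -15,"fingers": -1},
])

```text
clock: 1.2
eef_pos: [0.5008, 0.0995, 0.3315]
tool_rot: [0.055, 0.999, 0.0, 0.0]
ft_force: [0.6, 0.7, 0.4]
grip_width: 0.0857
grasp_force: 0.0
```

```bash
python3 - <<'E'
from h import *
c=cam('wrist'); save('wrist1',c['bgr']); print(-c['R'].T@c['t'],c['R'][2],proj(c,(.534,.198,.006)),proj(c,(.547,-.12,.078)),readout.get_obs()['eef_pos'])
E
```

```text
[0.41864443 0.10836442 0.47436791] [ 0.32104801 -0.03537562 -0.946402  ] [388.91618517 159.29722639] [157.93436468 207.041219  ] [0.50554527 0.09385033 0.33208795]
```

View pics/wrist1.png

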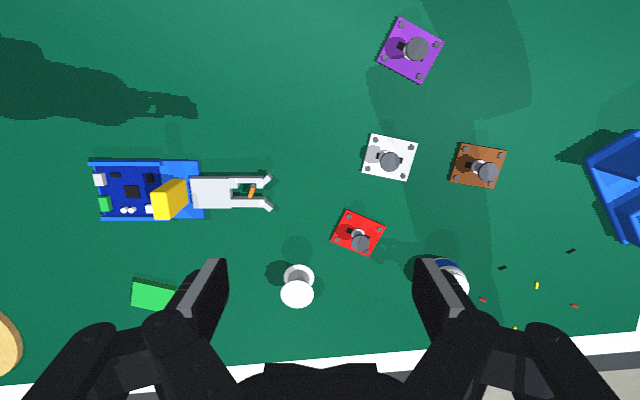

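The wrist view clearly shows the silver plate at (390,158) and the carrier, with its grip at (170,200) and hook mouth at (268,192). I'll measure the poses from this view.

```bash
cat > m.py <<'E'
from h import *
def rect(c,mask,z):
    L,S=cv2.connectedComponentsWithStats(mask)[1:3]; i=1+S[1:,4].argmax()
    k=cv2.findContours((L==i).astype(np.uint8),0,1)[0][0][:,0]
    P=np.array([ray(c,p+0.0,z)[:2] for p in k],np.float32)*1000
    (cx,cy),(w,h),a=cv2.minAreaRect(P); return cx,cy,w,h,a
def box(c,p,r):
    u=proj(c,p).astype(int); m=np.zeros(c['bgr'].shape[:2],np.uint8); cv2.circle(m,tuple(map(int,u)),r,255,-1); return m
def measure(plate=True,carrier=True,tol=45):
    c=cam('wrist'); hsv=cv2.cvtColor(c['bgr'],cv2.COLOR_BGR2HSV)
    f=lambda lo,hi: cv2.inRange(hsv,lo,hi)
    if plate:
        m=cv2.morphologyEx(cv2.bitwise_and(f((0,0,40),(180,70,255)),box(c,(.534,.198,.006),tol)),cv2.MORPH_OPEN,np.ones((3,3)))
        print('plate',np.round(rect(c,m,.006),1))
    if carrier:
        print('tray',np.round(rect(c,f((104,130,60),(122,255,255))&box(c,(.538,-.17,.01),90),.010),1))
        print('yellow(z78)',np.round(rect(c,f((18,110,60),(35,255,255)),.078),1))
        m=cv2.bitwise_and(f((0,0,90),(180,60,255)),box(c,(.55,-.03,.024),60))
        print('hook',np.round(rect(c,m,.024),1))
    return c
E
python3 - <<'E'
from m import *
measure(); print(readout.get_obs()['eef_pos'])
c=measure()
E
```

```text
plate [531.1 197.9  71.4  60.   71.8]
tray [ 541.6 -167.4  164.2   95.3   83.4]
yellow(z78) [ 538.7 -103.6   47.5   55.2   83.6]
hook [553.5 -37.3 119.4  57.   83.3]
[0.50325187 0.09680231 0.33130251]
plate [531.1 198.   71.2  60.4  72. ]
tray [ 541.8 -167.3  165.    96.3   83.9]
yellow(z78) [ 538.1 -103.1   48.2   56.6   83.5]
hook [554.3 -37.5 119.1  58.6  84.4]
```

Call:
jog_arm([
  {"x": -66,"y": -210,"z": 100},
  {"x": -66,"y": -210,"z": 180},
  {"x": -66,"y": -210,"z": 180},
  {"x": -66,"y": -210,"z": 180},
  {"x": -66,"y": -210,"z": 180},
  {"x": -66,"y": -210,"z": 180},
  {"x": -66,"y": -210,"z": 180},
  {"x": -66,"y": -210,"z": 180},
])

```text
validation failed for argument at $.mo...
```

```bash
python3 - <<'E'
from m import *
c=measure(plate=False); save('wrist2',c['bgr']); print(readout.get_obs()['eef_pos'],proj(c,(.546,-.119,.078)))
E
```

```text
tray [ 541.8 -167.2  164.2   97.    83.4]
yellow(z78) [ 537.6 -102.9   48.4   55.2   83.4]
hook [555.3 -37.4 120.   57.3  84.5]
[0.50021418 0.10015363 0.33055985] [159.136325   206.75070781]
```

View pics/wrist2.png

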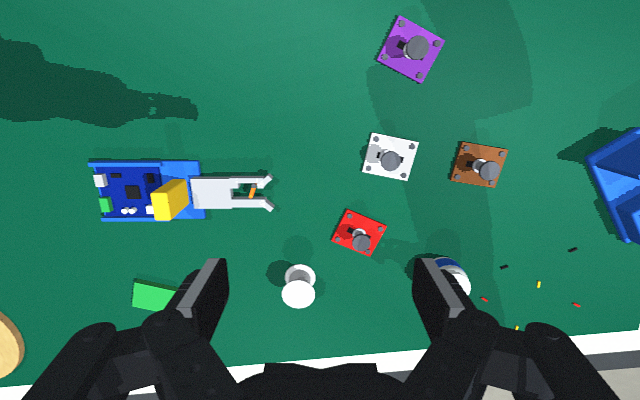

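The call was refused, probably because every key is required. The picture is the same as before. I'll resend with all the keys.

Call:
jog_arm([
  {"x": -70,"y": -213,"z": 100,"spin": 0,"fingers": -1},
  {"x": -70,"y": -213,"z": 180,"spin": 0,"fingers": -1},
  {"x": -70,"y": -213,"z": 180,"spin": 0,"fingers": -1},
  {"x": -70,"y": -213,"z": 180,"spin": 0,"fingers": -1},
  {"x": -70,"y": -213,"z": 180,"spin": 0,"fingers": -1},
  {"x": -70,"y": -213,"z": 180,"spin": 0,"fingers": -1},
  {"x": -70,"y": -213,"z": 180,"spin": 0,"fingers": -1},
])

```text
clock: 2.28
eef_pos: [0.5461, -0.1165, 0.1516]
tool_rot: [0.054, 0.999, 0.0, 0.0]
ft_force: [0.0, -0.7, 0.6]
grip_width: 0.0855
grasp_force: 0.0
```

```bash
python3 - <<'E'
from m import *
c=measure(plate=False); save('wrist3',c['bgr']); print(readout.get_obs()['eef_pos'],proj(c,(.546,-.119,.078)))
E
```

```text
tray [ 542.  -168.9  154.8   96.3   83.8]
yellow(z78) [ 538.6 -117.4   22.    52.5   83.8]
hook [555.7 -32.8 100.9  57.6  85. ]
[ 0.54660334 -0.11648118  0.15226811] [316.82007906 206.22278199]
```

View pics/wrist3.png

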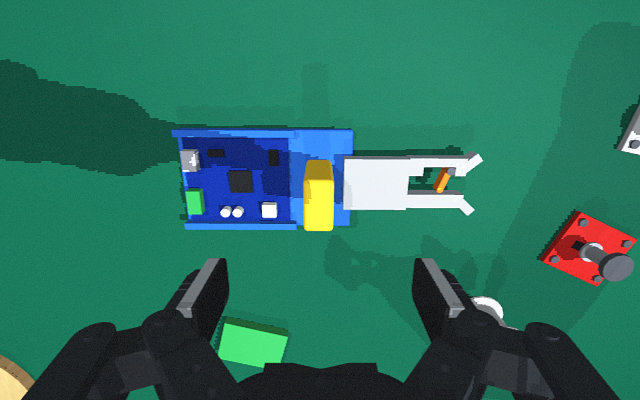

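The carrier is under the gripper, with the grip at pixel (318,195) and the hook clear, so I'll descend and grasp.

Call:
jog_arm([
  {"x": 0,"y": -3,"z": 40,"spin": 0,"fingers": -1},
  {"x": 0,"y": -3,"z": 80,"spin": 0,"fingers": -1},
  {"x": 0,"y": -3,"z": 116,"spin": 0,"fingers": -1},
  {"x": 0,"y": -3,"z": 116,"spin": 0,"fingers": -1},
  {"x": 0,"y": -3,"z": 116,"spin": 0,"fingers": 0.2},
  {"x": 0,"y": -3,"z": 116,"spin": 0,"fingers": 0.5},
  {"x": 0,"y": -3,"z": 116,"spin": 0,"fingers": 1},
  {"x": 0,"y": -3,"z": 116,"spin": 0,"fingers": 1},
])

```text
clock: 3.32
eef_pos: [0.547, -0.1206, 0.0366]
tool_rot: [0.054, 0.999, 0.001, 0.001]
ft_force: [-1.1, 3.0, 6.8]
grip_width: 0.0213
grasp_force: 60.3
```

Call:
jog_arm([
  {"x": 0,"y": 0,"z": 0,"spin": 0,"fingers": 1},
  {"x": 0,"y": 0,"z": 0,"spin": 0,"fingers": 1},
  {"x": 0,"y": 0,"z": 0,"spin": 0,"fingers": 1},
  {"x": 0,"y": 0,"z": 0,"spin": 0,"fingers": 1},
])

```text
clock: 3.82
eef_pos: [0.547, -0.1207, 0.0366]
tool_rot: [0.054, 0.999, 0.001, 0.001]
ft_force: [-0.7, 3.1, 5.9]
grip_width: 0.0216
grasp_force: 60.2
```

```bash
python3 - <<'E'
from m import *
c=measure(plate=False); o=readout.get_obs();print(o['eef_pos'],o['ft_force'],o['ft_torque'],o['tool_rot'])
print(-c['R'].T@c['t'])
E
```

```text
tray [ 536.2 -179.    81.8  116.    47.2]
yellow(z78) [ 533.3 -119.3   21.7   62.    83.6]
hook [552.3 -30.4  63.8  51.2  86.5]
[ 0.54700369 -0.12063141  0.03657236] [-9.07278200e-04  2.38958105e+00  5.80979463e+00] [ 0.60419273  0.08690027 -0.04202608] [5.42952377e-02 9.98523827e-01 5.55021813e-04 1.37301108e-03]
[ 0.46448719 -0.11191163  0.17925391]
```

Call:
jog_arm([
  {"x": 13,"y": 18,"z": -0.5,"spin": 2,"fingers": 1},
  {"x": 26,"y": 37,"z": -0.5,"spin": 4,"fingers": 1},
  {"x": 38,"y": 55,"z": -0.5,"spin": 6,"fingers": 1},
  {"x": 51,"y": 74,"z": -0.5,"spin": 8,"fingers": 1},
  {"x": 64,"y": 92,"z": -0.5,"spin": 10,"fingers": 1},
  {"x": 77,"y": 111,"z": -0.5,"spin": 11.7,"fingers": 1},
  {"x": 89,"y": 129,"z": -0.5,"spin": 11.7,"fingers": 1},
  {"x": 89,"y": 129,"z": -0.5,"spin": 11.7,"fingers": 1},
])

```text
clock: 4.88
eef_pos: [0.4714, 0.0185, 0.0366]
tool_rot: [0.155, 0.988, 0.001, 0.0]
ft_force: [-3.0, 6.0, 7.4]
grip_width: 0.0212
grasp_force: 61.0
```

```bash
python3 - <<'E'
from m import *
c=cam('wrist'); save('wrist4',c['bgr']); o=readout.get_obs();print(o['eef_pos'],o['ft_force'],o['ft_torque'],o['tool_rot'])
print(-c['R'].T@c['t'],proj(c,(.5311,.198,.006)))
E
```

```text
[0.47144562 0.01849888 0.0365962 ] [-2.91467441  7.46259568  8.17846352] [ 0.90511355  0.51137184 -0.11320414] [1.55146729e-01 9.87889958e-01 1.70923298e-03 4.12494995e-05]
[0.39266695 0.04342853 0.17945669] [638.55836206 234.32380228]
```

View pics/wrist4.png

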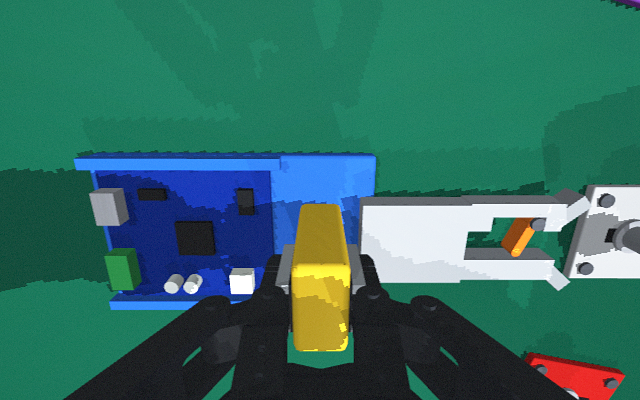

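The wrist view shows the hook's top face, rows 205–283, with its throat pointing at the plate's left edge (587,187)–(568,277). I'll quantify the lateral offset and heading.

```bash
python3 - <<'E'
from m import *
c=cam('wrist'); g=cv2.cvtColor(c['bgr'],cv2.COLOR_BGR2GRAY).astype(int)
h=np.radians(72); d=np.array([np.cos(h),np.sin(h)]); n=np.array([-d[1],d[0]]); P=np.array([.5311,.198])
def loc(u,z): q=ray(c,u,z)[:2]-P; return (np.array([q@d,q@n])*1000).round(1)
for u in (370,400,430,460,480,500,520,540,550):
    col=g[185:300,u]; e=np.diff(col); idx=[i for i in range(1,len(e)-1) if abs(e[i])>22 and abs(e[i])>=abs(e[i-1]) and abs(e[i])>abs(e[i+1])]
    print(u,[(186+i-.5,int(e[i]),*loc((u,185.5+i),.024)) for i in idx])
for n_,u,z in (('plate corner TL',(587,187),.006),('BL',(568,277),.006)): print(n_,loc(u,z))
m=cv2.inRange(cv2.cvtColor(c['bgr'],cv2.COLOR_BGR2HSV),(18,110,60),(35,255,255)); k=np.argwhere(m>0)[:,::-1]
lo=k[k[:,1]>=k[:,1].max()-2]; print('yellow top far edge',loc(lo.mean(0),.078), 'tcp',loc(proj(c,readout.get_obs()['eef_pos']),readout.get_obs()['eef_pos'][2]))
E
```

```text
370 [(195.5, -28, np.float64(-163.8), np.float64(30.3)), (205.5, 114, np.float64(-163.5), np.float64(24.9)), (256.5, -97, np.float64(-162.0), np.float64(-4.8)), (266.5, -34, np.float64(-161.7), np.float64(-11.0)), (294.5, 23, np.float64(-160.7), np.float64(-29.2))]
400 [(190.5, -40, np.float64(-148.7), np.float64(33.0)), (196.5, 43, np.float64(-148.5), np.float64(29.8)), (205.5, 113, np.float64(-148.1), np.float64(24.9)), (282.5, -115, np.float64(-144.3), np.float64(-21.3))]
430 [(190.5, -41, np.float64(-133.5), np.float64(33.0)), (196.5, 43, np.float64(-133.1), np.float64(29.8)), (205.5, 113, np.float64(-132.6), np.float64(24.9)), (282.5, -111, np.float64(-127.4), np.float64(-21.3)), (295.5, -62, np.float64(-126.5), np.float64(-29.9))]
460 [(187.5, -35, np.float64(-118.5), np.float64(34.7)), (196.5, 34, np.float64(-117.8), np.float64(29.8)), (205.5, 110, np.float64(-117.1), np.float64(24.9)), (279.5, -81, np.float64(-110.8), np.float64(-19.3))]
480 [(194.5, 27, np.float64(-107.8), np.float64(30.9)), (203.5, 162, np.float64(-107.0), np.float64(26.0)), (231.5, -113, np.float64(-104.4)
[... 920 characters left out ...]
.2), np.float64(-19.3))]
540 [(194.5, 29, np.float64(-77.1), np.float64(31.0)), (203.5, 161, np.float64(-76.1), np.float64(26.1)), (217.5, -96, np.float64(-74.3), np.float64(18.3)), (230.5, -29, np.float64(-72.7), np.float64(10.8)), (259.5, 112, np.float64(-68.8), np.float64(-6.6)), (279.5, -92, np.float64(-66.0), np.float64(-19.3))]
550 [(203.5, 161, np.float64(-70.9), np.float64(26.1)), (231.5, -99, np.float64(-67.2), np.float64(10.2)), (259.5, 110, np.float64(-63.3), np.float64(-6.6)), (276.5, -32, np.float64(-60.8), np.float64(-17.4)), (283.5, -77, np.float64(-59.8), np.float64(-21.9))]
plate corner TL [-38.5  29.3]
BL [-34.6 -29.4]
yellow top far edge [-189.2  -15.5] tcp [-189.2    1.3]
```

The hook sits 1.8 mm left of the slot line with its heading correct. I'll shift it 2 mm right and advance to the flare.

Call:
jog_arm([
  {"x": -2,"y": 8,"z": -0.5,"spin": 0,"fingers": 1},
  {"x": -2,"y": 16,"z": -0.5,"spin": 0,"fingers": 1},
  {"x": -2,"y": 24,"z": -0.5,"spin": 0,"fingers": 1},
  {"x": -2,"y": 32,"z": -0.5,"spin": 0,"fingers": 1},
  {"x": -2,"y": 40,"z": -0.5,"spin": 0,"fingers": 1},
  {"x": -2,"y": 46,"z": -0.5,"spin": 0,"fingers": 1},
  {"x": -2,"y": 50,"z": -0.5,"spin": 0,"fingers": 1},
  {"x": -2,"y": 50,"z": -0.5,"spin": 0,"fingers": 1},
])

```text
clock: 5.98
eef_pos: [0.4891, 0.0619, 0.0366]
tool_rot: [0.157, 0.988, -0.002, 0.0]
ft_force: [-1.1, -3.9, 4.7]
grip_width: 0.0215
grasp_force: 60.7
```

```bash
cat > s.py <<'E'
from m import *
h=np.radians(72); d=np.array([np.cos(h),np.sin(h)]); n=np.array([-d[1],d[0]]); P=np.array([.5311,.198])
def st():
    o=readout.get_obs(); q=o['eef_pos'][:2]-P; f=o['ft_force']
    print('t',o['clock'],'along/lat',(q@d*1000).round(2),(q@n*1000).round(2),'z',o['eef_pos'][2].round(4),'F',(f[:2]@d).round(1),(f[:2]@n).round(1),f[2].round(1))
E
python3 - <<'E'
from s import *
st(); c=cam('scene'); save('s2',cv2.resize(c['bgr'][120:260,230:430],None,fx=4,fy=4,interpolation=cv2.INTER_CUBIC))
E
```

```text
t 5.975 along/lat -142.39 -2.1 z 0.0366 F -4.0 -0.1 4.7
```

View pics/s2.png

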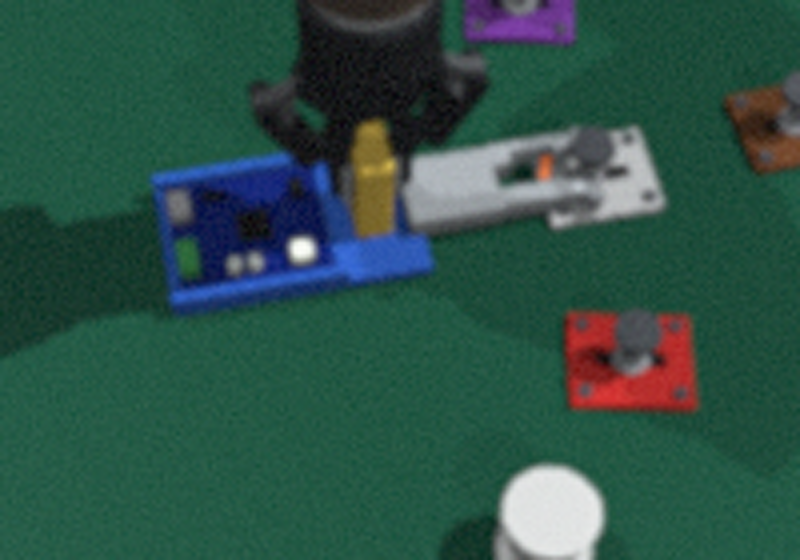

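The pin is at the hook's mouth, in line (head at crop pixel (592,147)). I'll check the lateral again before the throat.

```bash
python3 - <<'E'
from s import *
st()
c=cam('wrist'); g=cv2.cvtColor(c['bgr'],cv2.COLOR_BGR2GRAY).astype(int)
def loc(u,z): q=ray(c,u,z)[:2]-P; return (np.array([q@d,q@n])*1000).round(1).tolist()
for u in (480,500,520,540):
    col=g[185:300,u]; e=np.diff(col); print(u,[(186+i-.5,int(e[i]),*loc((u,185.5+i),.024)) for i in range(1,len(e)-1) if abs(e[i])>60 and abs(e[i])>=abs(e[i-1]) and abs(e[i])>abs(e[i+1])])
save('wrist5',c['bgr'][130:330,400:640].repeat(3,0).repeat(3,1))
E
```

```text
t 6.025 along/lat -142.42 -2.1 z 0.0366 F -5.2 -0.1 4.9
480 [(203.5, 157, -60.5, 22.6), (231.5, -114, -58.0, 6.8), (259.5, 113, -55.3, -10.0), (279.5, -76, -53.3, -22.7)]
500 [(194.5, 65, -51.1, 27.4), (203.5, 159, -50.3, 22.6), (217.5, -103, -48.9, 14.8), (259.5, 159, -44.4, -10.0), (279.5, -108, -42.2, -22.7)]
520 [(190.5, -134, -41.4, 29.6), (203.5, 151, -40.0, 22.6), (217.5, -81, -38.5, 14.8), (259.5, 156, -33.5, -10.0), (279.5, -110, -31.0, -22.7)]
540 [(203.5, 151, -29.8, 22.6), (216.5, -144, -28.2, 15.4), (218.5, 65, -28.0, 14.2), (244.5, 81, -24.7, -0.9), (248.5, -109, -24.1, -3.3), (262.5, 104, -22.3, -11.9), (279.5, -107, -19.9, -22.7)]
```

View pics/wrist5.png

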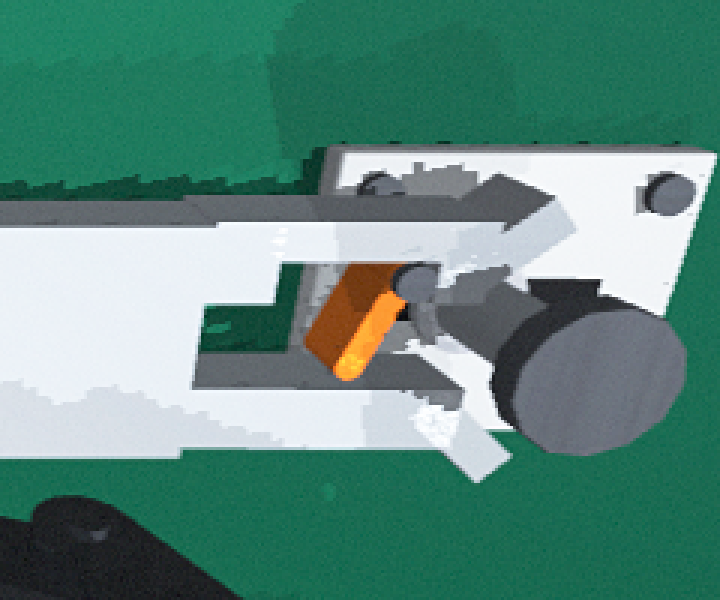

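```bash
python3 - <<'E'
from s import *
c=cam('wrist')
for u,z in (((600,257),.039),((510,179),.006),((638,181),.006)):
    q=ray(c,u,z)[:2]-P; print(u,(q@d*1000).round(1),(q@n*1000).round(1))
E
```

```text
(600, 257) -5.1 0.2
(510, 179) -36.7 30.4
(638, 181) 34.8 29.2
```

The pin is about 5 mm short of the plate's centre, so home should come near along = -90. I'll correct laterally and advance.

Call:
jog_arm([
  {"x": 1,"y": 1,"z": -0.5,"spin": 0,"fingers": 1},
  {"x": 2,"y": 3,"z": -0.5,"spin": 0,"fingers": 1},
  {"x": 2,"y": 6,"z": -0.5,"spin": 0,"fingers": 1},
  {"x": 2,"y": 9,"z": -0.5,"spin": 0,"fingers": 1},
  {"x": 2,"y": 12,"z": -0.5,"spin": 0,"fingers": 1},
  {"x": 2,"y": 12,"z": -0.5,"spin": 0,"fingers": 1},
])

```text
clock: 6.88
eef_pos: [0.4908, 0.0763, 0.0366]
tool_rot: [0.156, 0.988, 0.0, 0.0]
ft_force: [-0.3, -2.5, -0.0]
grip_width: 0.0214
grasp_force: 60.1
```

```bash
python3 - <<'E'
from s import *
st()
E
```

```text
t 6.875 along/lat -128.19 0.73 z 0.0366 F -2.5 -0.4 -0.0
```

Call:
jog_arm([
  {"x": -0.5,"y": 2,"z": 0,"spin": 0,"fingers": 1},
  {"x": -0.7,"y": 4,"z": 0,"spin": 0,"fingers": 1},
  {"x": -0.7,"y": 6,"z": 0,"spin": 0,"fingers": 1},
  {"x": -0.7,"y": 8,"z": 0,"spin": 0,"fingers": 1},
  {"x": -0.7,"y": 10,"z": 0,"spin": 0,"fingers": 1},
])

```text
clock: 7.5
eef_pos: [0.4936, 0.0837, 0.0367]
tool_rot: [0.156, 0.988, -0.002, -0.0]
ft_force: [-2.7, -9.4, 6.4]
grip_width: 0.021
grasp_force: 60.8
```

```bash
python3 - <<'E'
from s import *
st()
E
```

```text
t 7.5 along/lat -120.29 0.33 z 0.0367 F -9.8 -0.3 6.4
```

Call:
jog_arm([
  {"x": 0,"y": 2,"z": 0,"spin": 0,"fingers": 1},
  {"x": 0,"y": 4,"z": 0,"spin": 0,"fingers": 1},
  {"x": 0,"y": 6,"z": 0,"spin": 0,"fingers": 1},
  {"x": 0,"y": 8,"z": 0,"spin": 0,"fingers": 1},
])

```text
clock: 8.0
eef_pos: [0.4955, 0.0905, 0.0367]
tool_rot: [0.156, 0.988, -0.003, -0.001]
ft_force: [-3.9, -10.5, 7.6]
grip_width: 0.0208
grasp_force: 61.0
```

Call:
jog_arm([
  {"x": 0,"y": 2,"z": 0,"spin": 0,"fingers": 1},
  {"x": 0,"y": 4,"z": 0,"spin": 0,"fingers": 1},
  {"x": 0,"y": 6,"z": 0,"spin": 0,"fingers": 1},
  {"x": 0,"y": 8,"z": 0,"spin": 0,"fingers": 1},
])

```text
clock: 8.5
eef_pos: [0.4981, 0.0984, 0.0367]
tool_rot: [0.156, 0.988, -0.002, -0.001]
ft_force: [-3.0, -8.7, 7.3]
grip_width: 0.0211
grasp_force: 61.0
```

```bash
python3 - <<'E'
from s import *
st()
E
```

```text
t 8.5 along/lat -104.94 0.63 z 0.0367 F -9.2 0.2 7.3
```

Call:
jog_arm([
  {"x": 0,"y": 2,"z": 0,"spin": 0,"fingers": 1},
  {"x": 0,"y": 4,"z": 0,"spin": 0,"fingers": 1},
  {"x": 0,"y": 6,"z": 0,"spin": 0,"fingers": 1},
  {"x": 0,"y": 8,"z": 0,"spin": 0,"fingers": 1},
])

```text
clock: 9.0
eef_pos: [0.501, 0.1072, 0.0367]
tool_rot: [0.156, 0.988, -0.001, -0.0]
ft_force: [-3.2, -4.9, 4.5]
grip_width: 0.0215
grasp_force: 60.7
```

Call:
jog_arm([
  {"x": 0,"y": 1,"z": 0,"spin": 0,"fingers": 1},
  {"x": 0,"y": 2,"z": 0,"spin": 0,"fingers": 1},
  {"x": 0,"y": 3,"z": 0,"spin": 0,"fingers": 1},
])

```text
clock: 9.38
eef_pos: [0.5024, 0.1108, 0.0366]
tool_rot: [0.156, 0.988, -0.0, -0.0]
ft_force: [-2.0, -5.5, 3.6]
grip_width: 0.0217
grasp_force: 60.4
```

```bash
python3 - <<'E'
from s import *
st()
E
```

```text
t 9.375 along/lat -91.75 0.32 z 0.0366 F -5.9 0.2 3.6
```

Call:
jog_arm([
  {"x": 0,"y": 1,"z": 0,"spin": 0,"fingers": 1},
  {"x": 0,"y": 2,"z": 0,"spin": 0,"fingers": 1},
])

```text
clock: 9.62
eef_pos: [0.5031, 0.1123, 0.0366]
tool_rot: [0.156, 0.988, -0.001, -0.0]
ft_force: [-2.4, -6.9, 5.6]
grip_width: 0.0213
grasp_force: 60.7
```

Call:
jog_arm([
  {"x": 0,"y": 1,"z": 0,"spin": 0,"fingers": 1},
])

```text
clock: 9.75
eef_pos: [0.5031, 0.1124, 0.0367]
tool_rot: [0.156, 0.988, -0.001, -0.0]
ft_force: [-3.4, -9.4, 6.9]
grip_width: 0.0211
grasp_force: 60.9
```

```bash
python3 - <<'E'
from s import *
st()
E
```

```text
t 9.75 along/lat -90.04 0.18 z 0.0367 F -10.0 0.4 6.9
```

Call:
jog_arm([
  {"x": 0,"y": 1,"z": 0,"spin": 0,"fingers": 1},
  {"x": 0,"y": 2,"z": 0,"spin": 0,"fingers": 1},
  {"x": 0,"y": 2,"z": 0,"spin": 0,"fingers": 1},
])

```text
clock: 10.12
eef_pos: [0.5031, 0.1126, 0.0367]
tool_rot: [0.157, 0.988, -0.003, -0.0]
ft_force: [-4.7, -13.5, 9.6]
grip_width: 0.0215
grasp_force: 61.1
```

```bash
python3 - <<'E'
from s import *
st(); c=cam('wrist'); save('wrist6',c['bgr'][130:330,340:580].repeat(3,0).repeat(3,1))
E
```

```text
t 10.125 along/lat -89.86 0.2 z 0.0367 F -14.3 0.3 9.6
```

View pics/wrist6.png

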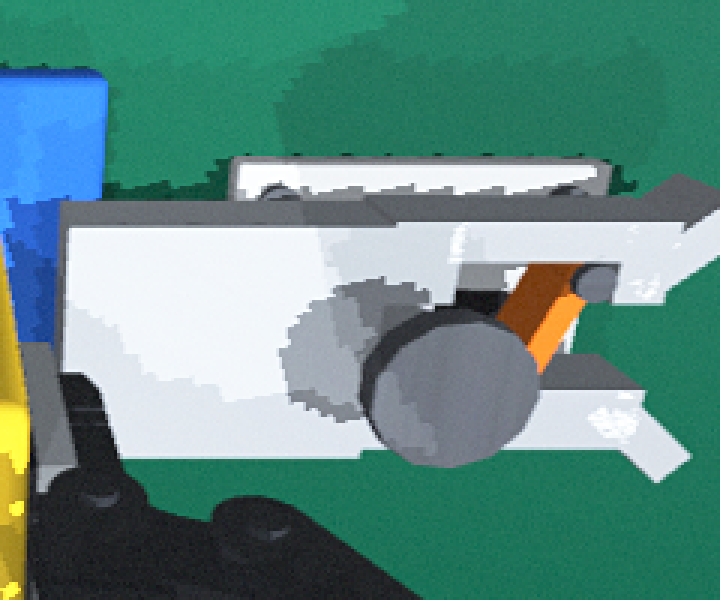

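The pin is home: it stopped rigidly at -90, and the latch is back at its shut angle behind the pin (crop pixels (595,285)→(540,370)). I'll draw back now.

Call:
jog_arm([
  {"x": 0,"y": -3,"z": 0,"spin": 0,"fingers": 1},
  {"x": 0,"y": -6,"z": 0,"spin": 0,"fingers": 1},
  {"x": 0,"y": -8,"z": 0,"spin": 0,"fingers": 1},
  {"x": 0,"y": -10,"z": 0,"spin": 0,"fingers": 1},
  {"x": 0,"y": -12,"z": 0,"spin": 0,"fingers": 1},
  {"x": 0,"y": -14,"z": 0,"spin": 0,"fingers": 1},
])

```text
clock: 10.92
eef_pos: [0.5, 0.1024, 0.0366]
tool_rot: [0.156, 0.988, 0.0, 0.0]
ft_force: [1.3, 1.8, -1.2]
grip_width: 0.0214
grasp_force: 59.9
```

```bash
python3 - <<'E'
from s import *
st()
E
```

```text
t 10.925 along/lat -100.52 0.05 z 0.0366 F 2.1 -0.7 -1.2
```

Call:
jog_arm([
  {"x": 0,"y": -1,"z": 0,"spin": 0,"fingers": 1},
  {"x": 0,"y": -2,"z": 0,"spin": 0,"fingers": 1},
  {"x": 0,"y": -3,"z": 0,"spin": 0,"fingers": 1},
])

```text
clock: 11.3
eef_pos: [0.4989, 0.0995, 0.0366]
tool_rot: [0.156, 0.988, 0.0, -0.0]
ft_force: [1.7, 4.8, -1.5]
grip_width: 0.0216
grasp_force: 59.8
```

Call:
jog_arm([
  {"x": 0,"y": -1,"z": 0,"spin": 0,"fingers": 1},
  {"x": 0,"y": -2,"z": 0,"spin": 0,"fingers": 1},
])

```text
clock: 11.55
eef_pos: [0.4989, 0.0992, 0.0367]
tool_rot: [0.155, 0.988, 0.002, 0.0]
ft_force: [3.5, 10.8, -1.3]
grip_width: 0.0216
grasp_force: 59.7
```

```bash
python3 - <<'E'
from s import *
st()
E
```

```text
t 11.55 along/lat -103.87 0.1 z 0.0367 F 11.4 0.0 -1.3
```

The latch holds at -103.9 after 13.9 mm of play. Now I'll tug to about 19 N, friction included, and hold.

Call:
jog_arm([
  {"x": 0,"y": -1,"z": 0,"spin": 0,"fingers": 1},
  {"x": 0,"y": -2,"z": 0,"spin": 0,"fingers": 1},
  {"x": 0,"y": -2.5,"z": 0,"spin": 0,"fingers": 1},
  {"x": 0,"y": -2.5,"z": 0,"spin": 0,"fingers": 1},
  {"x": 0,"y": -2.5,"z": 0,"spin": 0,"fingers": 1},
  {"x": 0,"y": -2.5,"z": 0,"spin": 0,"fingers": 1},
  {"x": 0,"y": -2.5,"z": 0,"spin": 0,"fingers": 1},
  {"x": 0,"y": -2.5,"z": 0,"spin": 0,"fingers": 1},
])

```text
clock: 12.55
eef_pos: [0.4991, 0.0987, 0.0372]
tool_rot: [0.155, 0.988, 0.004, 0.001]
ft_force: [3.7, 12.1, -2.8]
grip_width: 0.021
grasp_force: 59.9
```

```bash
python3 - <<'E'
from s import *
st()
E
```

```text
t 12.55 along/lat -104.35 -0.29 z 0.0372 F 12.6 0.2 -2.8
```

The tug force is a bit low, so I'll pull a little more.

Call:
jog_arm([
  {"x": 0,"y": -1,"z": 0,"spin": 0,"fingers": 1},
  {"x": 0,"y": -2,"z": 0,"spin": 0,"fingers": 1},
])

```text
clock: 12.8
eef_pos: [0.4992, 0.0982, 0.0375]
tool_rot: [0.155, 0.988, 0.006, 0.001]
ft_force: [3.7, 18.6, -2.5]
grip_width: 0.0212
grasp_force: 59.9
```

Call:
jog_arm([
  {"x": 0,"y": 0,"z": 0,"spin": 0,"fingers": 1},
  {"x": 0,"y": 0,"z": 0,"spin": 0,"fingers": 1},
])

```text
clock: 13.05
eef_pos: [0.4993, 0.0982, 0.0375]
tool_rot: [0.155, 0.988, 0.005, 0.001]
ft_force: [5.3, 16.9, -3.2]
grip_width: 0.0217
grasp_force: 60.0
```

```bash
python3 - <<'E'
from s import *
st(); print(readout.get_obs()['ft_torque'],readout.get_obs()['tool_rot'])
E
```

```text
t 13.05 along/lat -104.72 -0.54 z 0.0375 F 17.7 0.2 -3.2
[ 3.02875398 -0.8466788  -0.36830309] [0.15479508 0.98793086 0.0054108  0.0013534 ]
```

Call:
jog_arm([
  {"x": 0,"y": -1,"z": 0.3,"spin": 0,"fingers": 1},
  {"x": 0,"y": -1,"z": 0.3,"spin": 0,"fingers": 1},
  {"x": 0,"y": -1,"z": 0.3,"spin": 0,"fingers": 1},
  {"x": 0,"y": -1,"z": 0.3,"spin": 0,"fingers": 1},
  {"x": 0,"y": -1,"z": 0.3,"spin": 0,"fingers": 1},
  {"x": 0,"y": -1,"z": 0.3,"spin": 0,"fingers": 1},
])

```text
clock: 13.8
eef_pos: [0.4993, 0.0981, 0.0377]
tool_rot: [0.155, 0.988, 0.006, 0.002]
ft_force: [3.7, 20.1, -0.8]
grip_width: 0.0212
grasp_force: 60.2
```

```bash
python3 - <<'E'
from s import *
st()
E
```

```text
t 13.8 along/lat -104.86 -0.68 z 0.0377 F 20.3 2.7 -0.8
```

The tug held at about 20 N. I'll relax forward to mid-play and check before releasing.

Call:
jog_arm([
  {"x": 0,"y": 3,"z": 0,"spin": 0,"fingers": 1},
  {"x": 0,"y": 6,"z": 0,"spin": 0,"fingers": 1},
  {"x": 0,"y": 9,"z": 0,"spin": 0,"fingers": 1},
  {"x": 0,"y": 11,"z": 0,"spin": 0,"fingers": 1},
  {"x": 0,"y": 12,"z": 0,"spin": 0,"fingers": 1},
  {"x": 0,"y": 12,"z": 0,"spin": 0,"fingers": 1},
])

```text
clock: 14.55
eef_pos: [0.4997, 0.1008, 0.0367]
tool_rot: [0.157, 0.988, -0.003, 0.0]
ft_force: [-0.0, -6.5, 5.6]
grip_width: 0.021
grasp_force: 61.3
```

```bash
python3 - <<'E'
from s import *
st()
E
```

```text
t 14.55 along/lat -102.16 -0.17 z 0.0367 F -6.2 -2.0 5.6
```

Now 2 mm more forward, then release and rise.

Call:
jog_arm([
  {"x": 0,"y": 2,"z": 0,"spin": 0,"fingers": 1},
  {"x": 0,"y": 2,"z": 0,"spin": 0,"fingers": 1},
  {"x": 0,"y": 1,"z": 0,"spin": 0,"fingers": 0.2},
  {"x": 0,"y": 0,"z": 0,"spin": 0,"fingers": -1},
  {"x": 0,"y": 0,"z": 0,"spin": 0,"fingers": -1},
  {"x": 0,"y": 0,"z": 0,"spin": 0,"fingers": -1},
  {"x": 0,"y": 0,"z": 0,"spin": 0,"fingers": -1},
  {"x": 0,"y": 0,"z": 0,"spin": 0,"fingers": -1},
])

```text
clock: 15.55
eef_pos: [0.5003, 0.1037, 0.0363]
tool_rot: [0.156, 0.988, -0.0, -0.0]
ft_force: [-0.9, 0.5, -0.8]
grip_width: 0.0856
grasp_force: 0.0
```

Call:
jog_arm([
  {"x": 0,"y": 0,"z": -30,"spin": 0,"fingers": -1},
  {"x": 0,"y": 0,"z": -70,"spin": 0,"fingers": -1},
  {"x": 0,"y": 0,"z": -120,"spin": 0,"fingers": -1},
  {"x": 0,"y": 0,"z": -150,"spin": 0,"fingers": -1},
  {"x": 0,"y": 0,"z": -150,"spin": 0,"fingers": -1},
  {"x": 0,"y": 0,"z": -150,"spin": 0,"fingers": -1},
])

```text
clock: 16.3
eef_pos: [0.4997, 0.1035, 0.1854]
tool_rot: [0.156, 0.988, -0.0, -0.001]
ft_force: [-0.2, -0.5, -0.2]
grip_width: 0.0853
grasp_force: 0.0
```

```bash
python3 - <<'E'
from s import *
st(); c=cam('wrist'); save('wrist7',c['bgr'])
E
```

```text
t 16.3 along/lat -99.58 0.69 z 0.1854 F -0.5 0.0 -0.2
```

View pics/wrist7.png

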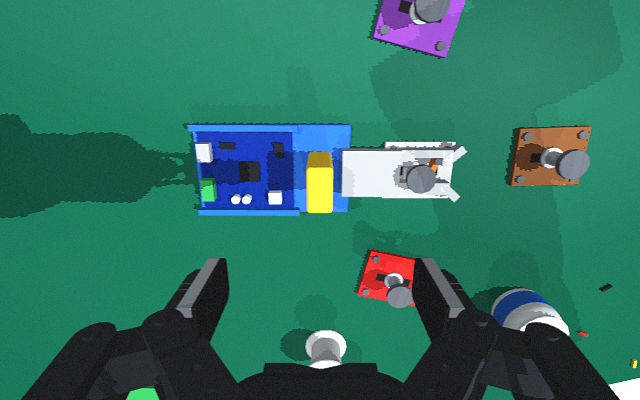

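The last view shows the carrier flat, in line and hitched: the pin head is at (420,178) and the latch at (434,165) behind it. The gripper is clear, so I'm handing in.

```bash
python3 -c "
from workcell import bot
print(bot.job_done())"
```

```text
the job is handed in; nothing more can be done
None
```

The carrier is hitched on the silver plate's pin, latch shut and proved with a tug of about 20 N at the wrist for over half a second (friction included), then released flat and in line; the job is handed in, but no verdict came back.

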